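Weigh a carton and print its stock label

ROBOT

A 7-joint arm with a two-finger parallel gripper is mounted at the origin on the work surface. World frame = base frame: x ahead of the robot, y to its left, z up, the work surface at z = 0. Lengths are in m, angles in rad, forces in N, time in s.
With the tool pointing down it reaches from about 0.4 to 0.85 m from the base axis. Payload 10.4 kg.
Tool frame: the origin (TCP) lies at the centre of the arm's flange, where the gripper is bolted on; the fingertips stand 173 mm ahead of it and the grasp point (between the pads) lies 155 mm ahead of it; z points along the fingers, y is the line along which they close (so a half turn about z gives the same grasp; the last joint's range is limited). The gripper opens to 85 mm and grips with 20 to 120 N. Pads are 22 mm wide; open, the fingers measure 114 mm over their backs; the gripper's body (76 mm by 85 mm) begins 54 mm behind the grasp point. The pads swing forward as they close: fully open they stand 13 mm farther back than shut.
Start: joints at [1.228, 0.332, -0.065, 1.46, 0.022, 1.35, -0.088], TCP at [0.196, -0.593, 0.405] pointing down, gripper open.
Joint ranges: [-2.6, 2.6], [-0.5, 2.12], [-1.47, 1.34], [0.16, 2.42], [-1.27, 4.41], [0.06, 2.06], [-2.6, 2.6]. Speed limits (rad/s): [2.22, 2.22, 2.79, 2.79, 3.14, 3.14, 3.14].

INTERFACE

Orientations are given as a unit quaternion [x, y, z, w].
In Python, from workcell import manip, viewer, finder gives the robot as it stands.
- The arm moves only by the tool arm_command, never from a script. Its argument "plan" is a list of rows, each an object with "dp": the shift along the tool's x, y, z in mm, a list of three; "spin": the turn about the tool's z in rad. A call has 1 to 5 rows; each row shifts and turns the commanded pose from where the row before left it, along the tool's axes as they then stand; what a row does not reach is not made up. A row lasts 1/10 s, in which the tool goes at most 50 mm and 8.59 degrees, less where a joint would pass 70% of its speed; a pose out of reach is approached as far as the arm can. A call is refused whole if a number of a shift passes 50 or a number of a turn 0.15, either way. A call with a gripper value outside its range is refused whole. "grip" is the closure, from -1 (fully open) to 1 (shut), set as the call begins (left out, the last holds). The fingers move at their own pace and stop on an object; "newtons" is the grip in N (left out, the last holds). Time passes only in rows, so rows that do not move let the fingers close. It gives the time, the measured TCP pose, the force, the opening and the grip force at its end, in the units of the state.
- manip.get_obs(): the state, without advancing time (a new reading comes with each control period).
- viewer.camera(name): name is "scene" or "top" or "wrist"; returns the picture (480x640x3 uint8, blue, green, red); there is no depth.
- viewer.camera_params(name): a dict with "vertical_fov" (degrees; the focal length in pixels is half the picture's height over the tangent of half this angle, whatever the lens; pixels are square), "cx", "cy" (the principal point, pixels), "R" (3x3) and "t" (3): a world point X has camera coordinates R X + t; the wrist camera has in their place "T_tool_cam" (4x4, takes a point from camera to tool coordinates, whose origin is the TCP and whose axes are the flange's). Camera axes: x right, y down, z forward; pixel columns grow to the right and rows downward; lengths in m; the calibration is good to about 2 mm. A picture is of the moment at which its call begins: read the wrist's pose just before it. camera_params takes no time and is no camera call.
- manip.hand_in(): hands the job in; it is judged then, once.
Trained networks look in the newest picture that a camera, given by its name, has taken for a name from the list of things; names that differ only in an ending like _2 or _b are one class to them, and where a whole thing is asked for, a point or a joint stands for the part that bears it (a point fixed in the world has none). Each returns a list of dicts, best first, with "score" (0 to 1); they miss things now and then, are a little off and sometimes report something else, mostly with a low value. They report only what shows in the picture. A call takes as long as a camera call.
- finder.find_in(camera, thing): "position" ([x, y, z] in m, in world coordinates, good to about 4 mm: the middle of the surface that is visible of it).
The state is a dict: "clock": time; "joint_pos": joint angles; "joint_velocities": joint speeds; "tau": joint torques, N m; "position": TCP position; "ee_rot": TCP orientation; "ft_force": force on the tool from outside, world axes, zero at the start; "torque": the same for the moment, N m; "grip_width": opening from 0.0 (shut) to 1.0 (fully open); "grasp_force": force on a finger pad.
Only numpy, scipy, OpenCV 4.12 (cv2) and the standard library are available. Lean on these libraries where they do the work, as an engineer would, in place of code of your own. Each camera call takes 0.05 s, during which the arm holds its last target. There are 200 camera calls.

TASK

Weigh the carton that stands on the counting scale and print its label, using just the tips of the closed fingers: press the raised half of the scale's rocker switch down until it has tipped fully over (on), then press the scale's round key fully down, where it stays (tare), and then press the label printer's long bar key fully down for a moment and let it come up again. Keep this order; do not press the scale's square key or the printer's small round key, and leave the carton, the tape roll and the parts bin where they are, never lifting or pushing them.

Things in the scene. Friction and masses are not known exactly. Their poses are not given: they have to be found in the camera images.
- scale: Fixed grey counting scale, 340 (x) x 300 (y) mm. Origin: centre of its underside, z up, x from key panel to pan. White panel 55 mm above the bench, x -0.165 to -0.06; keys in a row at x = -0.125: rocker y = +0.09, round key y = 0, square key y = -0.09. Steel pan 215 x 280 mm centred at x = 0.055, top z = 0.085, carries the carton.
- rocker (a joint): Black see-saw switch, 52 mm long (scale's y) x 24 mm, hinged at its middle, in its top face, 64 mm above the bench. Its top is a shallow V. 0 rad (off, start 0 to 0.05): -y half level, +y half up at 0.4 rad, its end 10 mm above the hinge. Pressing the +y half down raises the value to 0.4 (fully on: that half level, 64 mm above the bench). Needs about 2 N; stays where left.
- rocker_press (a point): Point on top of the rocker's +y half (raised at the start), 18 mm from the hinge: press straight down here or up to 6 mm farther out. It moves and turns with the rocker.
- tare_key (a joint): Round black key of the scale, 32 mm across, in the middle of the panel, top 10 mm above the panel. It moves down against about 2 N of friction and stays down. Value 0 = up, 0.006 m = fully down.
- tare_key_top (a point): Centre of the round key's top face, z up, x and y as the scale's.
- square_key (a joint): Square black key of the scale, 22 mm, top 10 mm above the panel; not to be pressed. Sprung: 1.2 N to start, 4 N fully down, comes up when let go. Joint value 0 = up, 0.006 m = fully down.
- square_key_top (a point): Centre of the square key's top face.
- printer: Fixed label printer, white box 220 (x) x 190 (y) mm, flat top 140 mm above the bench. Origin: centre of its underside, z up; the front with the label slot faces its -x. On top near the front, at x = -0.065: long bar key (centre y = +0.035) and small round key (y = -0.055). The parts bin stands behind them.
- print_key (a joint): Long black bar key of the printer, 60 mm along the printer's y and 20 mm wide, top 10 mm above the printer's top. Sprung: 1.2 N to start, 4 N fully down, comes up when let go. Joint value 0 = up, 0.006 m = fully down.
- print_key_top (a point): Centre of the long bar key's top face, z up, x and y as the printer's.
- feed_key (a joint): Small round black key of the printer, 18 mm across, top 10 mm above the printer's top; not to be pressed. Sprung: 1.2 N to start, 4 N fully down, comes up when let go. Joint value 0 = up, 0.006 m = fully down.
- feed_key_top (a point): Centre of the small round key's top face.
- carton: Loose open cardboard box of nuts, 120 x 90 x 40 mm high, on the scale's pan. Origin: centre of its underside. To be left alone.
- tape_roll: Loose roll of brown packing tape lying flat on the bench in front of the printer, 90 mm across, 45 mm high. Origin: centre of its underside. To be left alone.
- parts_bin: Loose grey open bin with small boxes, 80 x 120 x 40 mm high, on the rear of the printer's top. Origin: centre of its underside. To be left alone.

How it is judged:
On the way, in this order (a step that is already met when the one before it is completed fails the run):
1. the rocker is tipped on (value of joint rocker above 0.32 rad), for 0.1 s.
2. the round key is pressed down (value of joint tare_key above 0.0045 m), for 0.1 s.
3. the long bar key is pressed down (value of joint print_key above 0.0045 m), for 0.1 s.
At the end, for the whole second after the job is handed in: rocker on (above 0.32 of 0.4 rad), round key down (above 4.5 of 6 mm), the bar key, square key and small round key up (within 1 mm), carton, tape roll and bin within 20 mm of where they started (value of joint rocker above 0.32 rad and value of joint tare_key above 0.0045 m and value of joint each of print_key, square_key, feed_key below 0.001 m and not (distance of carton from where it was at the start of the episode above 0.02 m) and not (distance of tape_roll from where it was at the start of the episode above 0.02 m) and not (distance of parts_bin from where it was at the start of the episode above 0.02 m)); the robot touches nothing.
It fails at once if the round key is pressed before the rocker is on (value of joint tare_key above 0.003 m and value of joint rocker below 0.3 rad).
It fails at once if the bar key is pressed before the rocker is on and the round key is down (value of joint print_key above 0.003 m and (value of joint rocker below 0.3 rad or value of joint tare_key below 0.004 m)).
It fails at once if the square key or the small round key is pressed (value of joint any of square_key, feed_key above 0.003 m).
It fails at once if the carton, tape roll or parts bin is lifted, carried or pushed away (distance of any of carton, tape_roll, parts_bin from where it was at the start of the episode above 0.02 m).
It also fails if it takes over 48 s, if anything falls off the work surface, if the arm or the gripper's body presses on something with over 40 N, if the wrist force passes 120 N, or if a joint passes its speed limit or range.

## Working session

There is one attempt and no reset: what is moved stays moved. The work goes in short steps, Python scripts to look and compute and a tool call to move; the robot and the scene stay as the last step left them, time stands still between calls to the robot, and variables do not carry over. Pictures are saved under pics/ and viewed, at most 10 in all, crops included, and the job is handed in when it is done.

Besides the shell and the picture viewer there is one more tool, called after "Request:" in YAML: its name, and indented under it one key for each argument. arm_command: Moves the arm, as the interface text tells. Its arguments: {"type":"object","properties":{"plan":{"type":"array","items":{"type":"object","properties":{"dp":{"type":"array","items":{"type":"number"}},"spin":{"type":"number"}}}},"grip":{"type":"number"},"newtons":{"type":"number"}},"required":["plan"]}

```bash
mkdir -p pics; python3 - <<'E'
from workcell import manip, viewer, finder
import cv2, numpy as np
for c in ("scene","top"):
    im=viewer.camera(c); cv2.imwrite(f"pics/{c}0.png",im)
    for n in ("scale","rocker","tare_key","square_key","printer","print_key","feed_key","carton","tape_roll","parts_bin"):
        r=finder.find_in(c,n)
        print(c,n,[(np.round(d["position"],3).tolist(),round(d["score"],2)) for d in r[:2]])
o=manip.get_obs();print(o["clock"],o["position"],o["ee_rot"],o["grip_width"])
E
```

```text
scene scale [([0.606, -0.238, 0.084], 0.64)]
scene rocker [([0.469, -0.128, 0.067], 0.74), ([0.672, -0.15, 0.098], 0.67)]
scene tare_key [([0.485, -0.212, 0.065], 0.74), ([0.684, 0.205, 0.166], 0.46)]
scene square_key [([0.5, -0.308, 0.066], 0.63)]
scene printer []
scene print_key [([0.579, 0.254, 0.152], 0.53)]
scene feed_key [([0.557, 0.173, 0.152], 0.52)]
scene carton [([0.676, -0.146, 0.099], 0.59)]
scene tape_roll [([0.44, 0.222, 0.03], 0.64)]
scene parts_bin [([0.683, 0.209, 0.164], 0.91)]
top scale [([0.574, -0.209, 0.085], 0.61)]
top rocker [([0.465, -0.132, 0.069], 0.68), ([0.502, -0.308, 0.066], 0.37)]
top tare_key []
top square_key []
top printer [([0.593, 0.192, 0.139], 0.89), ([0.552, 0.174, 0.152], 0.59)]
top print_key [([0.58, 0.255, 0.152], 0.82)]
top feed_key [([0.555, 0.174, 0.151], 0.62), ([0.483, -0.215, 0.063], 0.16)]
top carton [([0.681, -0.152, 0.095], 0.83)]
top tape_roll [([0.452, 0.227, 0.047], 0.65)]
top parts_bin [([0.686, 0.206, 0.157], 0.7)]
1.1 [ 0.19649561 -0.59330397  0.40474807] [9.87243755e-01 1.59216099e-01 1.82192359e-05 4.26086928e-05] 1.0005914918569425
```

View pics/top0.png

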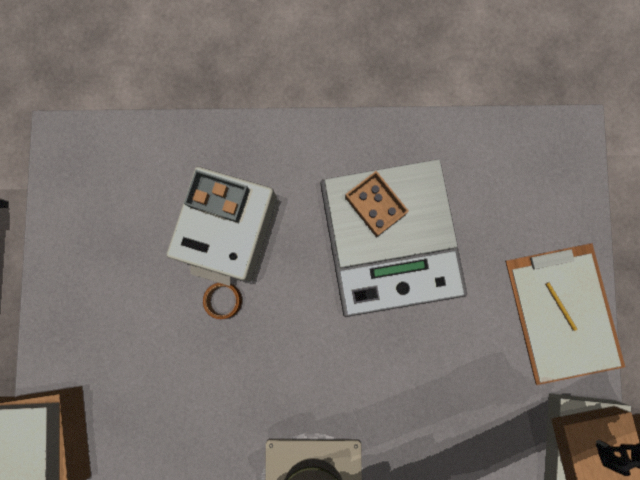

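View pics/scene0.png

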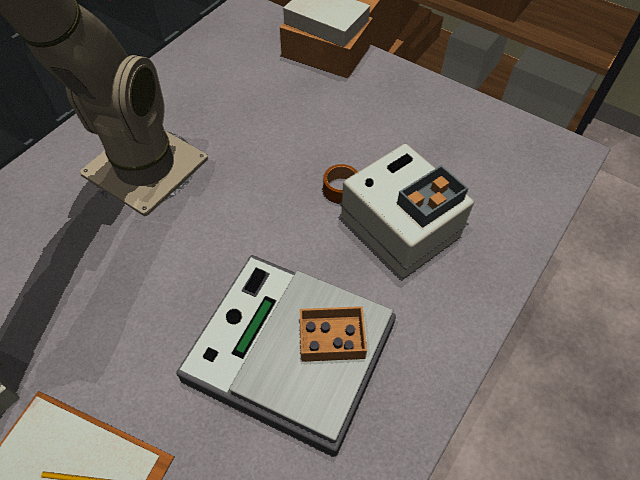

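Request:
arm_command:
  plan:
    - {"dp": [34, -31, 0]}
    - {"dp": [34, -31, 0]}
    - {"dp": [34, -31, 0]}
    - {"dp": [34, -31, 0]}
    - {"dp": [34, -31, 0]}
  grip: 1

```text
invalid input at $.plan[0]: expected keys dp, spin
```

Request:
arm_command:
  plan:
    - {"dp": [34, -31, 0]}
    - {"dp": [34, -31, 0]}
    - {"dp": [34, -31, 0]}
    - {"dp": [0, 0, 0]}
    - {"dp": [0, 0, 0]}

```text
invalid input at $.plan[0]: expected keys dp, spin
```

Request:
arm_command:
  plan:
    - {"dp": [34, -31, 0], "spin": 0}
    - {"dp": [34, -31, 0], "spin": 0}
    - {"dp": [34, -31, 0], "spin": 0}
    - {"dp": [34, -31, 0], "spin": 0}
    - {"dp": [34, -31, 0], "spin": 0}
  grip: 1

```text
clock: 1.6
position: [0.3098, -0.3909, 0.4049]
ee_rot: [0.987, 0.159, 0.0, 0.0]
ft_force: [2.2, -0.9, 0.4]
grip_width: 0.143
grasp_force: 0.0
```

Request:
arm_command:
  plan:
    - {"dp": [34, -31, 0], "spin": 0}
    - {"dp": [34, -31, 0], "spin": 0}
    - {"dp": [34, -31, 0], "spin": 0}
    - {"dp": [0, 0, 0], "spin": 0}
    - {"dp": [0, 0, 0], "spin": 0}

```text
clock: 2.1
position: [0.3771, -0.2718, 0.405]
ee_rot: [0.987, 0.16, 0.0, 0.0]
ft_force: [-0.0, -1.4, -0.6]
grip_width: 0.0
grasp_force: 0.0
```

```bash
python3 - <<'E'
from workcell import manip, viewer, finder
import cv2, numpy as np
print(np.round(viewer.camera_params("wrist")["T_tool_cam"],3).tolist())
for c in ("wrist",):
    im=viewer.camera(c); cv2.imwrite(f"pics/{c}1.png",im)
    for n in ("rocker","rocker_press","tare_key","square_key","print_key"):
        r=finder.find_in(c,n)
        print(c,n,[(np.round(d["position"],3).tolist(),round(d["score"],2)) for d in r[:2]])
E
```

```text
[[-0.001, -0.952, -0.307, 0.08], [1.0, -0.001, -0.001, -0.0], [0.0, -0.307, 0.952, 0.03], [0.0, 0.0, 0.0, 1.0]]
wrist rocker [([0.466, -0.123, 0.062], 0.58)]
wrist rocker_press [([0.466, -0.126, 0.063], 0.72)]
wrist tare_key [([0.479, -0.21, 0.068], 0.66)]
wrist square_key [([0.494, -0.302, 0.066], 0.62)]
wrist print_key []
```

View pics/wrist1.png

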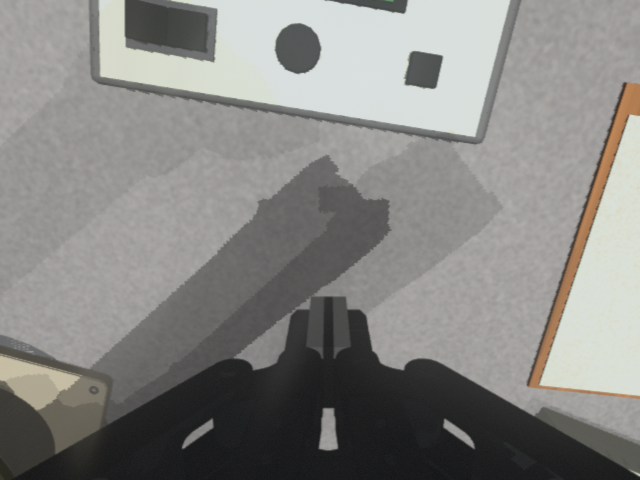

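```bash
cat > h.py <<'E'
from workcell import manip, viewer, finder
import numpy as np
from scipy.spatial.transform import Rotation as Ro
def ray(cam,px,z,o=None):
    p=viewer.camera_params(cam); f=240/np.tan(np.radians(p["vertical_fov"])/2)
    d=np.array([(px[0]-p["cx"])/f,(px[1]-p["cy"])/f,1])
    if cam=="wrist":
        o=o or manip.get_obs(); T=np.array(p["T_tool_cam"]); R=Ro.from_quat(o["ee_rot"]).as_matrix()
        c=R@T[:3,3]+o["position"]; d=R@T[:3,:3]@d
    else:
        R=np.array(p["R"]); c=-R.T@np.array(p["t"]); d=R.T@d
    return np.round(c+d*(z-c[2])/d[2],4)
E
python3 - <<'E'
from h import *
print("wrist tare",ray("wrist",(298,48),.065),"sq",ray("wrist",(424,69),.065),"rock+ end",ray("wrist",(126,22),.074),"rock frame ctr",ray("wrist",(170,28),.058))
print("top tare",ray("top",(402.5,288.5),.065),"sq",ray("top",(440,282),.065),"rk",ray("top",(365.5,295),.06),"bar",ray("top",(195,244.5),.15),"feed",ray("top",(233.5,256),.15))
E
```

```text
wrist tare [ 0.4813 -0.2164  0.065 ] sq [ 0.496  -0.3042  0.065 ] rock+ end [ 0.4601 -0.1049  0.074 ] rock frame ctr [ 0.4663 -0.1271  0.058 ]
top tare [ 0.4809 -0.2142  0.065 ] sq [ 0.4961 -0.3028  0.065 ] rk [ 0.4656 -0.1271  0.06  ] bar [0.5778 0.2577 0.15  ] feed [0.5519 0.1711 0.15  ]
```

Request:
arm_command:
  plan:
    - {"dp": [33.5, -32.8, 0], "spin": 0}
    - {"dp": [33.5, -32.8, 10], "spin": 0}
    - {"dp": [33.5, -32.8, 20], "spin": 0}
    - {"dp": [33.3, -32.6, 20], "spin": 0}
    - {"dp": [0, 0, 30], "spin": 0}

```text
clock: 2.9
position: [0.4643, -0.102, 0.3261]
ee_rot: [0.987, 0.163, 0.002, -0.0]
ft_force: [1.1, -0.3, -0.3]
grip_width: 0.003
grasp_force: 0.0
```

Request:
arm_command:
  plan:
    - {"dp": [0, 0, 30], "spin": 0}
    - {"dp": [0, 0, 20], "spin": 0}
    - {"dp": [0, 0, 0], "spin": 0}
    - {"dp": [0, 0, 0], "spin": 0}
    - {"dp": [0, 0, 0], "spin": 0}

```text
clock: 3.4
position: [0.4624, -0.1077, 0.2767]
ee_rot: [0.987, 0.159, 0.001, 0.0]
ft_force: [0.4, -1.0, -0.5]
grip_width: 0.0
grasp_force: 0.0
```

```bash
python3 - <<'E'
from h import *
import cv2
cv2.imwrite("pics/w2.png",viewer.camera("wrist")); o=manip.get_obs(); print(o["position"],o["ft_force"])
E
```

```text
[ 0.46237077 -0.10762415  0.27672939] [-0.11872757  1.0710474   0.3059894 ]
```

View pics/w2.png

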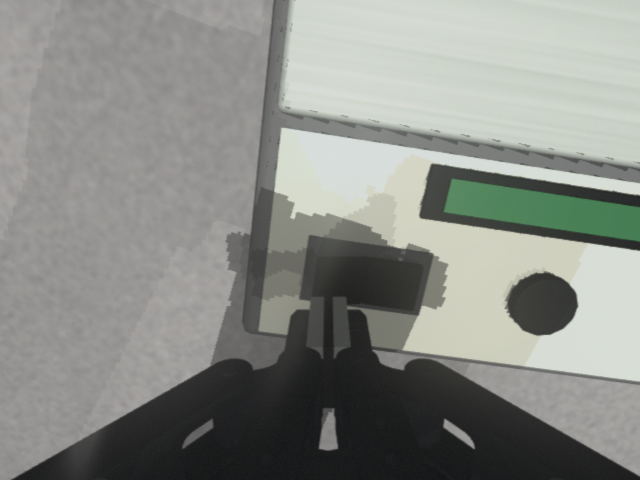

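Request:
arm_command:
  plan:
    - {"dp": [0, -1.5, 18], "spin": 0}
    - {"dp": [0, 0, 8], "spin": 0}
    - {"dp": [0, 0, 6], "spin": 0}
    - {"dp": [0, 0, 5], "spin": 0}
    - {"dp": [0, 0, 3], "spin": 0}

```text
clock: 3.95
position: [0.462, -0.1058, 0.2369]
ee_rot: [0.987, 0.159, 0.0, 0.0]
ft_force: [-19.8, 3.5, 53.6]
grip_width: 0.001
grasp_force: 26.4
```

Request:
arm_command:
  plan:
    - {"dp": [0, 0, 1], "spin": 0}
    - {"dp": [0, 0, 0], "spin": 0}
    - {"dp": [0, 0, 0], "spin": 0}

```text
clock: 4.25
position: [0.4619, -0.1056, 0.2371]
ee_rot: [0.987, 0.159, 0.0, 0.001]
ft_force: [-14.6, 4.3, 36.8]
grip_width: 0.001
grasp_force: 18.7
```

Request:
arm_command:
  plan:
    - {"dp": [0, 0, -20], "spin": 0}
    - {"dp": [0, 0, -25], "spin": 0}
    - {"dp": [-8, 40, 0], "spin": 0}
    - {"dp": [-8, 40, 0], "spin": 0}
    - {"dp": [0, 29, 0], "spin": 0}

```text
clock: 4.75
position: [0.48, -0.2176, 0.2799]
ee_rot: [0.987, 0.158, 0.0, 0.001]
ft_force: [-0.0, 0.4, -0.4]
grip_width: -0.002
grasp_force: 0.0
```

Request:
arm_command:
  plan:
    - {"dp": [0, 0, 0], "spin": 0}
    - {"dp": [0, 0, 0], "spin": 0}
    - {"dp": [0, 0, 0], "spin": 0}

```text
clock: 5.05
position: [0.4805, -0.2134, 0.2794]
ee_rot: [0.987, 0.16, -0.0, -0.0]
ft_force: [-0.0, -0.6, 0.2]
grip_width: 0.002
grasp_force: 0.0
```

```bash
python3 - <<'E'
from h import *
import cv2
cv2.imwrite("pics/w3.png",viewer.camera("wrist")); o=manip.get_obs(); print(o["position"],o["ft_force"])
s=cv2.resize(viewer.camera("scene")[240:370,170:330],None,fx=3,fy=3); cv2.imwrite("pics/s3.png",s)
E
```

```text
[ 0.48054939 -0.21327459  0.27944015] [-0.47057294 -0.39901828  0.41227237]
```

View pics/w3.png

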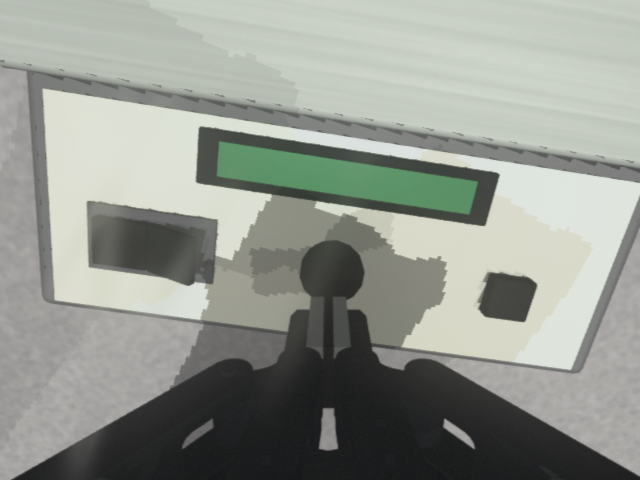

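View pics/s3.png

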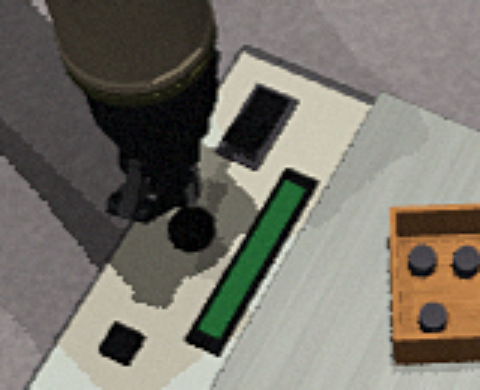

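```bash
python3 - <<'E'
from h import *
print(ray("wrist",(332,272),.065))
E
```

```text
[ 0.4835 -0.2139  0.065 ]
```

Request:
arm_command:
  plan:
    - {"dp": [0, 1.5, 20], "spin": 0}
    - {"dp": [0, 0, 14], "spin": 0}
    - {"dp": [0, 0, 5], "spin": 0}
    - {"dp": [0, 0, 4], "spin": 0}
    - {"dp": [0, 0, 3], "spin": 0}

```text
clock: 5.65
position: [0.4811, -0.2156, 0.2335]
ee_rot: [0.987, 0.159, 0.0, -0.0]
ft_force: [-1.7, 0.8, 1.2]
grip_width: 0.005
grasp_force: 0.9
```

Request:
arm_command:
  plan:
    - {"dp": [0, 0, 1.5], "spin": 0}
    - {"dp": [0, 0, 0], "spin": 0}
    - {"dp": [0, 0, 0], "spin": 0}

```text
clock: 5.95
position: [0.4811, -0.2157, 0.2325]
ee_rot: [0.987, 0.159, 0.0, 0.0]
ft_force: [-2.8, 1.9, 5.7]
grip_width: 0.004
grasp_force: 2.9
```

Request:
arm_command:
  plan:
    - {"dp": [0, 0, 1], "spin": 0}
    - {"dp": [0, 0, 0.5], "spin": 0}
    - {"dp": [0, 0, 0], "spin": 0}

```text
clock: 6.25
position: [0.4812, -0.2156, 0.2321]
ee_rot: [0.987, 0.159, 0.0, 0.0]
ft_force: [-8.2, 4.5, 20.1]
grip_width: -0.004
grasp_force: 10.2
```

Request:
arm_command:
  plan:
    - {"dp": [0, 0, -35], "spin": 0}
    - {"dp": [0, 0, -45], "spin": 0}
    - {"dp": [0, 0, -45], "spin": 0}
    - {"dp": [0, 0, -38], "spin": 0}
    - {"dp": [22, -38, 0], "spin": 0}

```text
clock: 6.75
position: [0.49, -0.1778, 0.3989]
ee_rot: [0.988, 0.155, 0.003, 0.003]
ft_force: [0.3, 0.4, -0.0]
grip_width: -0.003
grasp_force: 0.0
```

Request:
arm_command:
  plan:
    - {"dp": [22, -38, 0], "spin": 0}
    - {"dp": [22, -38, 0], "spin": 0}
    - {"dp": [22, -38, 0], "spin": 0}
    - {"dp": [22, -38, 0], "spin": 0}
    - {"dp": [22, -38, 0], "spin": 0}

```text
clock: 7.25
position: [0.5347, 0.0437, 0.3939]
ee_rot: [0.987, 0.159, 0.001, 0.0]
ft_force: [0.9, 0.0, 0.5]
grip_width: -0.002
grasp_force: 0.0
```

Request:
arm_command:
  plan:
    - {"dp": [22, -38, 0], "spin": 0}
    - {"dp": [22, -38, 0], "spin": 0}
    - {"dp": [22, -38, 0], "spin": 0}
    - {"dp": [0, 0, 0], "spin": 0}
    - {"dp": [0, 0, 0], "spin": 0}

```text
clock: 7.75
position: [0.5613, 0.1722, 0.3932]
ee_rot: [0.987, 0.16, 0.0, -0.0]
ft_force: [0.4, -0.8, -0.5]
grip_width: 0.001
grasp_force: 0.0
```

```bash
python3 - <<'E'
from h import *
import cv2
o=manip.get_obs(); cv2.imwrite("pics/w4.png",viewer.camera("wrist")); print(o["position"],o["ee_rot"],o["ft_force"])
for n in ("print_key","feed_key"):
    print(n,[(np.round(d["position"],3).tolist(),round(d["score"],2)) for d in finder.find_in("wrist",n)[:2]])
cv2.imwrite("pics/s4.png",cv2.resize(viewer.camera("scene")[240:370,170:330],None,fx=3,fy=3))
E
```

```text
[0.5613339  0.1721714  0.39323546] [ 9.87060302e-01  1.60349387e-01  3.60400088e-05 -1.80611010e-04] [ 0.43814297 -0.8168521  -0.47225977]
print_key [([0.575, 0.258, 0.149], 0.67)]
feed_key [([0.554, 0.175, 0.151], 0.6), ([0.576, 0.26, 0.151], 0.43)]
```

View pics/w4.png

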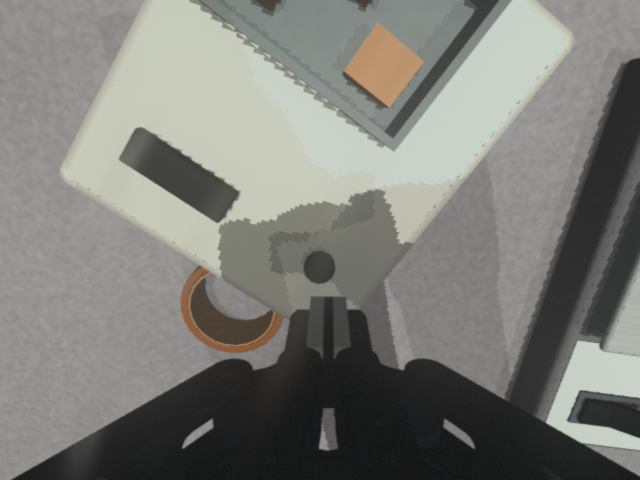

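View pics/s4.png

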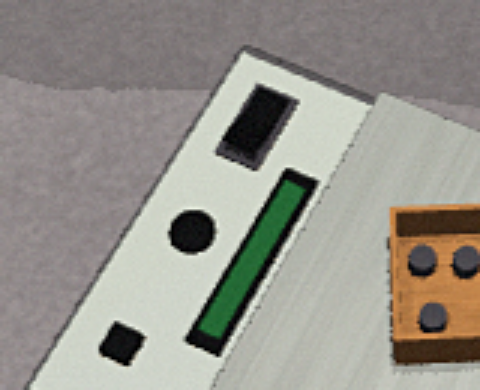

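```bash
python3 - <<'E'
from h import *
o=manip.get_obs(); b=ray("wrist",(180,174),.15); print(b,ray("wrist",(319,267),.15))
d=np.r_[.577,.2575,.323]-o["position"]; print(Ro.from_quat(o["ee_rot"]).inv().apply(d)*1000)
E
```

```text
[0.5811 0.2574 0.15  ] [0.5539 0.1726 0.15  ]
[ 42.0083749  -78.81530869  70.36482758]
```

Request:
arm_command:
  plan:
    - {"dp": [21.8, -39, 0], "spin": 0}
    - {"dp": [21.8, -39, 0], "spin": 0}
    - {"dp": [0, 0, 20], "spin": 0}
    - {"dp": [0, 0, 20], "spin": 0}
    - {"dp": [0, 0, 0], "spin": 0}

```text
clock: 8.45
position: [0.5781, 0.2574, 0.3507]
ee_rot: [0.987, 0.159, -0.002, 0.001]
ft_force: [0.5, -0.4, -0.0]
grip_width: -0.002
grasp_force: 0.0
```

Request:
arm_command:
  plan:
    - {"dp": [0, 0, 0], "spin": 0}
    - {"dp": [0, 0, 0], "spin": 0}

```text
clock: 8.65
position: [0.5787, 0.2582, 0.3548]
ee_rot: [0.987, 0.159, 0.001, -0.0]
ft_force: [0.2, -0.1, 0.4]
grip_width: 0.001
grasp_force: 0.0
```

```bash
python3 - <<'E'
from h import *
import cv2
o=manip.get_obs(); cv2.imwrite("pics/w5.png",viewer.camera("wrist")); print(o["position"],o["ft_force"])
E
```

```text
[0.57869775 0.25822454 0.35479156] [ 0.20250338 -0.0511607   0.43334148]
```

View pics/w5.png

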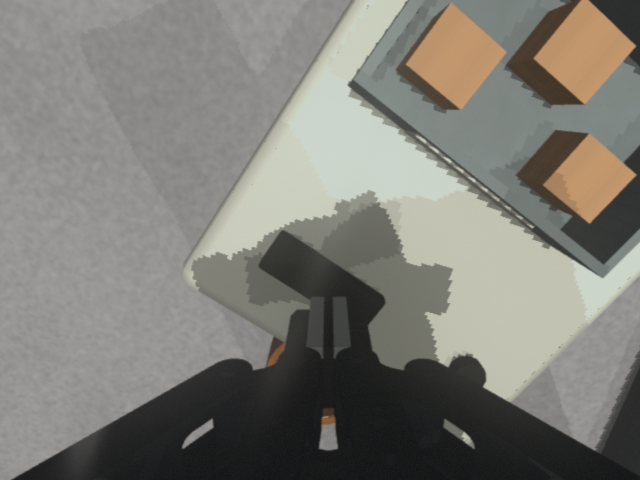

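Request:
arm_command:
  plan:
    - {"dp": [0, 0, 18], "spin": 0}
    - {"dp": [0, 0, 10], "spin": 0}
    - {"dp": [0, 0, 5], "spin": 0}
    - {"dp": [0, 0, 4], "spin": 0}
    - {"dp": [0, 0, 1], "spin": 0}

```text
clock: 9.2
position: [0.5782, 0.2587, 0.3173]
ee_rot: [0.987, 0.159, 0.0, 0.001]
ft_force: [-8.3, -6.8, 18.7]
grip_width: -0.001
grasp_force: 9.6
```

Request:
arm_command:
  plan:
    - {"dp": [0, 0, 1], "spin": 0}
    - {"dp": [0, 0, 0], "spin": 0}
    - {"dp": [0, 0, 0], "spin": 0}

```text
clock: 9.5
position: [0.5782, 0.2587, 0.3172]
ee_rot: [0.987, 0.159, 0.001, 0.001]
ft_force: [-10.2, -7.6, 21.5]
grip_width: 0.002
grasp_force: 10.5
```

Request:
arm_command:
  plan:
    - {"dp": [0, 0, -20], "spin": 0}
    - {"dp": [0, 0, -40], "spin": 0}
    - {"dp": [0, 0, -40], "spin": 0}
    - {"dp": [0, 0, 0], "spin": 0}
    - {"dp": [0, 0, 0], "spin": 0}

```text
clock: 10.0
position: [0.5783, 0.2591, 0.4156]
ee_rot: [0.987, 0.159, 0.001, -0.0]
ft_force: [-0.1, 0.1, -0.4]
grip_width: -0.0
grasp_force: 0.0
```

```bash
python3 - <<'E'
from h import *
import cv2
o=manip.get_obs(); print(o["clock"],o["position"],o["ft_force"])
cv2.imwrite("pics/s6.png",viewer.camera("scene"))
for n in ("carton","tape_roll","parts_bin"):
    print(n,[(np.round(d["position"],3).tolist(),round(d["score"],2)) for d in finder.find_in("scene",n)[:1]])
E
```

```text
10.0 [0.57830331 0.25906762 0.41556694] [-0.13852589  0.08271516 -0.39624448]
carton [([0.673, -0.149, 0.098], 0.78)]
tape_roll [([0.44, 0.22, 0.031], 0.93)]
parts_bin [([0.688, 0.206, 0.165], 0.89)]
```

View pics/s6.png

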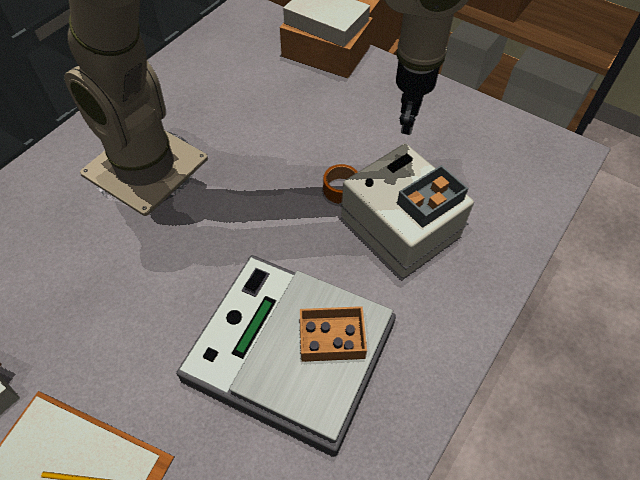

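The scene picture shows the rocker (256,281), round key (234,317) and bar key (400,163) free. The carton, tape roll and bin haven't moved, and the gripper hangs clear above the printer.

```bash
python3 -c "
from workcell import manip
print(manip.hand_in())"
```

```text
the job is handed in; nothing more can be done
None
```

I pressed the rocker, then the round key, then the bar key, each to its stop by position and force, and let the bar key go. The carton, tape roll and bin stayed in place, and I handed the job in at about 10 s of the 48 s; no verdict came back.

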